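# Finish the reagent layer, then hold the jig's gate at its mark

### The arm

A 6-joint arm with a two-finger parallel gripper is mounted at the origin on the work surface. World frame = base frame: x ahead of the robot, y to its left, z up, the work surface at z = 0. Lengths are in mm, angles in rad, forces in N, time in s.
With the tool pointing down it reaches from about 275 to 1000 mm from the base axis. Payload 8.4 kg.
Tool frame: the origin (TCP) lies midway between the tips of the shut fingers; the grasp point (between the pads) lies 19 mm behind it; z points along the fingers, y is the line along which they close (so a half turn about z gives the same grasp; the last joint's range is limited). The gripper opens to 85 mm and grips with 20 to 120 N. Pads are 22 mm wide; open, the fingers measure 114 mm over their backs; the gripper's body (76 mm by 85 mm) begins 54 mm behind the grasp point. The pads swing forward as they close: fully open they stand 13 mm farther back than shut.
Start: joints at [-1.106, 0.353, 1.633, -0, 1.155, -0.002], TCP at [281.268, -558.136, 231.281] pointing down, gripper open.
Joint ranges: [-2.63, 2.63], [-0.92, 2.1], [0.06, 2.66], [-1.3, 4.44], [0, 2.69], [-3.02, 3.02]. Speed limits (rad/s): [2.22, 2.22, 2.79, 3.14, 3.14, 3.14].

### API

Orientations are given as [roll, pitch, yaw] about the fixed x, y, z axes, in that order (R = Rz(yaw) Ry(pitch) Rx(roll)).
In Python, from rig import r, imaging gives the robot as it stands. The module is installed in compiled form; this text tells all that it offers.
- The arm moves only by the tool arm_command, never from a script. Its argument "deltas" is a list of rows, each an object of numbers: "hand": the finger opening in mm, from 0 to 85.4; "tx", "ty", "tz": the shift along the tool's x, y, z in mm; "wx", "wy", "wz": the turn, a rotation vector about the tool's x, y, z in rad. A call has 1 to 8 rows; each row shifts and turns the commanded pose from where the row before left it, along the tool's axes as they then stand; what a row does not reach is not made up. A row lasts 1/8 s, in which the tool goes at most 62.5 mm and 10.7 degrees, less where a joint would pass 70% of its speed; a pose out of reach is approached as far as the arm can. A call with a gripper value outside its range is refused whole. The fingers move at their own pace and stop on an object; "squeeze" is the grip in N (left out, the last holds). Time passes only in rows, so rows that do not move let the fingers close. It gives the time, the measured TCP pose, the force, the opening and the grip force at its end, in the units of the state.
- r.sense(): the state, without advancing time (a new reading comes with each control period).
- imaging.grab_frame(name): name is "scene" or "top" or "wrist"; returns a dict with "image" (480x640x3 uint8, red, green, blue), "mtx" (3x3 intrinsics, pixels), "world_to_cam" (4x4, takes a point from world to camera coordinates). Camera axes: x right, y up, looking along -z (the intrinsics and any distortion apply to the point x, -y, -z); pixel columns grow to the right and rows downward; lengths in mm; the calibration is good to about 2 mm. The wrist camera is an equidistant fisheye: a pixel r from the principal point sees the ray r / f radians off the axis. A picture is of the moment at which its call begins. There is no depth.
- r.sign_off(): hands the job in; it is judged then, once.
The state is a dict: "clock": time; "qpos": joint angles; "qvel": joint speeds; "joint_efforts": joint torques, N m; "eef_pos": TCP position; "tcp_rot": TCP orientation; "contact_force": force on the tool from outside, world axes, zero at the start; "wrist_torque": the same for the moment, N m; "opening": opening from 0.0 (shut) to 1.0 (fully open); "grasp_force": force on a finger pad.
Only numpy, scipy, OpenCV 4.12 (cv2) and the standard library are available. Lean on these libraries where they do the work, as an engineer would, in place of code of your own. Each camera call takes 0.05 s, during which the arm holds its last target. There are 200 camera calls.

### The job

Finish the layer of reagent boxes on the plywood slab of the strapping jig: one box already lies crosswise at the slab's one end, so set the two loose ones down beside each other on the rest of the slab, lengthwise, square to it and inside its edges, a few millimetres apart. Then take the upright white handle of the jig's spring-return gate, draw the gate towards the boxes until its pointer is in line with the index fin of the clip beside the rail, and finish the program still gripping it there, keeping it at the mark and leaving the boxes untouched. Do not tip the boxes or push the bottles, beaker, jar, vial rack or wrench about.

Things in the scene. Friction and masses are not known exactly. Their poses are not given: they have to be found in the camera images.
- jig: strapping jig, fixed on the bench. Origin: under the centre of its plywood slab, at bench height; gate on its +x side, laid box at its +y end. Slab 120 (x) x 174 (y) mm, top 12 mm high. Fence 26 mm high along the -x side, inner face at x = -63 mm. Rails along x, 14 mm wide and high, at y = +-102 mm, x -73 to 177 mm; spring housing 42 mm high, x 169 to 203 mm, y +-112 mm.
- place_far (a point): point on the slab's top where the centre of a loose box's underside belongs: jig frame x +29.5, y -29 mm, 12 mm high. The box's length goes along the jig's y. Either loose box may go here.
- place_near (a point): the same for the other loose box, next to the fence: jig frame x -29.5, y -29 mm, 12 mm high, length along the jig's y. Boxes exactly in both places leave 4 mm between them, 3.5 mm to box_c and 6 mm to the fence.
- gate: sliding gate of the jig: aluminium bar 16 (x) x 222 (y) mm, 16 to 42 mm above the bench, axes as the jig's; origin at bench height under the bar's centre. Slides along the jig's x only; a spring keeps it at its stop (x = +143 mm in the jig's frame); it can be drawn up to 80 mm towards -x and springs back when let go. Pull: about 4 N at the stop plus 1.1 N per 10 mm.
- gate_handle (a point): grip point of the gate's handle, an upright white blade 12 mm thick (jig's x) and 44 mm wide (jig's y), from 50 to 120 mm above the bench; this point is on its centre line, 105 mm above the bench, 10 mm to the +x side of the bar's centre. Can be pinched from above across its thickness.
- gate_pointer (a point): tip of the small thin pointer at the +y end of the gate bar, in the bar's centre plane, 40 mm above the bench
- mark: clip with a thin index fin (3 mm thick in x, 22 mm long in y, top 36 mm above the bench) on the outside of the +y rail; axes as the jig's; origin at bench height under the fin's edge facing the pointer. The gate is at the mark when the pointer has the same x as this body in the jig's frame. It lies 45 to 63 mm of gate travel from the stop, differently each time.
- box_a: reagent box, white with grey lid, 110 (its x) x 55 (its y) x 45 mm high, 0.2 to 0.4 kg. On the middle of the lid a grip rib 50 mm long (x), 14 mm thick (y), 34 mm high: top 79 mm above the underside. Origin: centre of the underside; z up. Starts loose on the bench, right of the jig.
- box_b: reagent box, white with grey lid, 110 (its x) x 55 (its y) x 45 mm high, 0.2 to 0.4 kg. On the middle of the lid a grip rib 50 mm long (x), 14 mm thick (y), 34 mm high: top 79 mm above the underside. Origin: centre of the underside; z up. Same as box_a; starts loose on the bench, right of the jig.
- box_c: reagent box, white with grey lid, 110 (its x) x 55 (its y) x 45 mm high, 0.2 to 0.4 kg. On the middle of the lid a grip rib 50 mm long (x), 14 mm thick (y), 34 mm high: top 79 mm above the underside. Origin: centre of the underside; z up. Same as box_a; already lies in its place on the slab, crosswise at the jig's +y end. Leave it there.
- vial_rack: bystander: square grey vial rack 85 x 85 x 48 mm with blue-capped vials, standing among the loose boxes; origin centre of underside
- amber_bottle: bystander: amber bottle, 58 mm across, 125 mm high; origin centre of underside
- clear_bottle: bystander: clear bottle, 66 mm across, 140 mm high; origin centre of underside
- beaker: bystander: glass beaker, 70 mm across, 85 mm high; origin centre of underside
- jar: bystander: white jar, 50 mm across, 60 mm high; origin centre of underside
- wrench: bystander: wrench lying on the bench near the robot
Not all that is in view belongs to the job. What is shaped like the box_b but yellow is not meant. What is shaped like the box_c but pink is not meant.

How it is judged:
By the outcome, as a careful person would: the job done as asked, in the order asked, and still so for the second after the job is handed in, while the arm keeps its last pose, push and grip.
It also fails if it takes over 58 s, if anything falls off the work surface, if the arm or the gripper's body presses on something with over 40 N, if the wrist force passes 120 N, or if a joint passes its speed limit or range.

## Working session

There is one attempt and no reset: what is moved stays moved. The work goes in short steps, Python scripts to look and compute and a tool call to move; the robot and the scene stay as the last step left them, time stands still between calls to the robot, and variables do not carry over. Pictures are saved under pics/ and viewed, at most 10 in all, crops included, and the job is handed in when it is done.

Besides the shell and the picture viewer there is one more tool, called after ">>>" in YAML: its name, and indented under it one key for each argument. arm_command: Moves the arm, as the interface text tells. Its arguments: {"type":"object","properties":{"deltas":{"type":"array"},"squeeze":{"type":"number"}},"required":["deltas"]}

```bash
mkdir -p pics; python3 - <<'E'
from rig import r, imaging
import cv2,json,numpy as np
print(r.sense())
for n in("scene","top"):
    f=imaging.grab_frame(n); cv2.imwrite(f"pics/{n}0.png",f["image"][:,:,::-1])
    print(n,f["mtx"].tolist(),np.round(f["world_to_cam"],4).tolist(),[k for k in f])
E
```

```text
{'clock': 0.0, 'qpos': array([-1.10638483e+00,  3.53660366e-01,  1.63413551e+00,  8.31214719e-06,
        1.15518039e+00, -2.38877690e-03]), 'qvel': array([ 0.0019543 ,  0.00041852, -0.0008361 , -0.00145412,  0.00030781,
       -0.00074138]), 'joint_efforts': array([-3.73067640e-03, -6.05265856e+01, -3.42070198e+01, -1.21592534e-04,
        9.34201613e-03,  3.44834689e-05]), 'eef_pos': array([ 281.0671035 , -557.7075261 ,  230.55345504]), 'tcp_rot': array([-3.14020906e+00, -1.09049796e-05,  4.66796901e-01]), 'contact_force': array([-0.25653436, -0.4627008 , -0.16478108]), 'wrist_torque': array([0.0070774 , 0.02829803, 0.03856656]), 'grasp_force': 0.0, 'opening': 0.9982245141550257}
scene [[583.4614191089922, 0.0, 319.59979888062577], [0.0, 583.4614191089922, 233.71866874316035], [0.0, 0.0, 1.0]] [[-0.2954, 0.9552, 0.0205, 101.8668], [-0.6289, -0.2105, 0.7485, 232.7635], [0.7192, 0.2082, 0.6629, -1780.8347], [0.0, 0.0, 0.0, 1.0]] ['image', 'mtx', 'world_to_cam']
top [[614.902996499863, 0.0, 330.0505815981358], [0.0, 614.902996499863, 253.41052451153462], [0.0, 0.0, 1.0]] [[-0.0057, -0.9999, 0.0089, 43.8527], [0.9979, -0.0051, 0.0643, -456.1353], [-0.0642, 0.0092, 0.9979, -1641.0023], [0.0, 0.0, 0.0, 1.0]] ['image', 'mtx', 'world_to_cam']
```

View pics/top0.png

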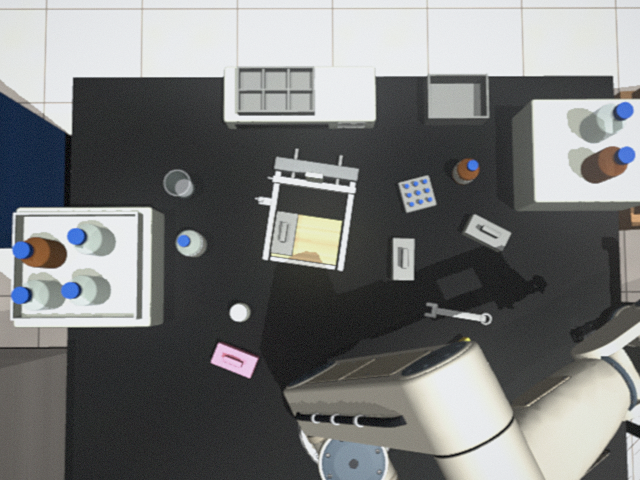

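View pics/scene0.png

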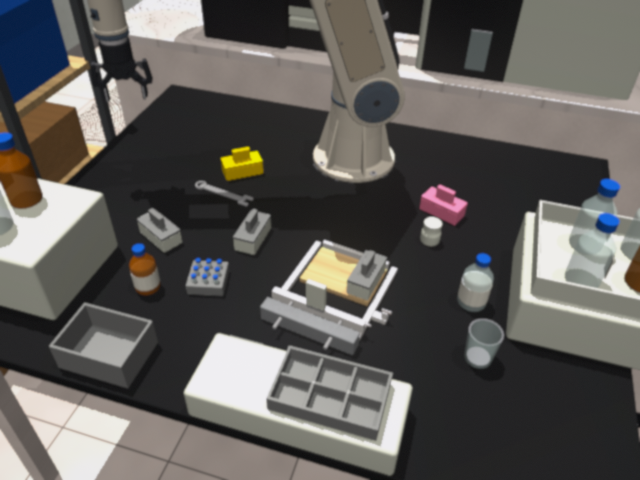

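Candidates for the loose boxes in top0 are grey-lidded (403,259) and (487,233). box_c lies on the slab at (284,232), so it stays. Pink (235,360) and yellow (scene 242,163) are decoys. The vial rack is at (417,194) and the gate handle at about (315,176). I'll check these in close crops.

```bash
python3 - <<'E'
import cv2,numpy as np
im=cv2.imread("pics/top0.png")
def crop(x0,y0,x1,y1,s,name):
    c=cv2.resize(im[y0:y1,x0:x1],None,fx=s,fy=s,interpolation=cv2.INTER_CUBIC)
    for x in range((x0+9)//10*10,x1,10): cv2.line(c,((x-x0)*s,0),((x-x0)*s,6 if x%50 else 16),(0,255,255),1)
    for y in range((y0+9)//10*10,y1,10): cv2.line(c,(0,(y-y0)*s),(6 if y%50 else 16,(y-y0)*s),(0,255,255),1)
    cv2.imwrite(name,c)
crop(250,145,370,275,4,"pics/cjig.png"); crop(380,170,520,290,5,"pics/cbox.png")
E
```

```text
(no output)
```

View pics/cjig.png

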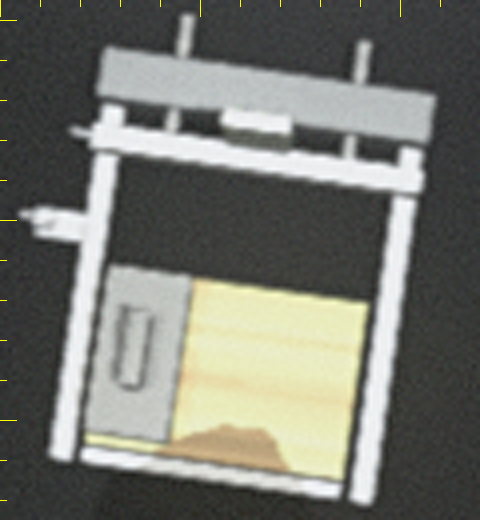

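View pics/cbox.png

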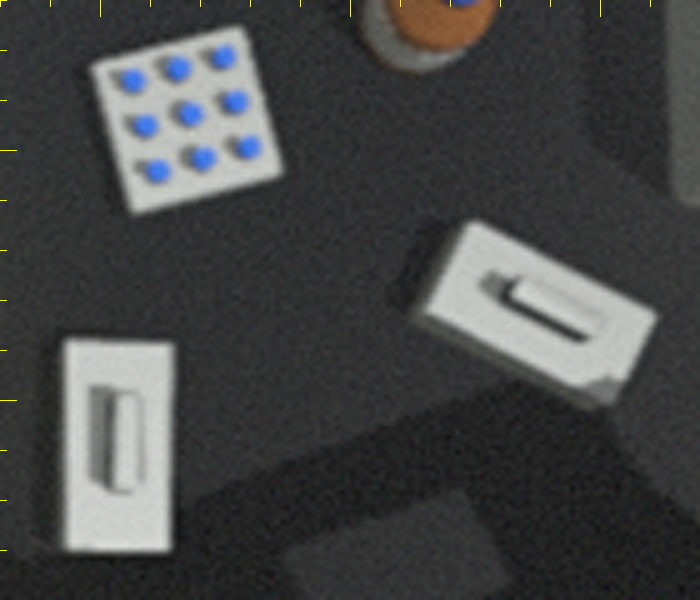

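```bash
cat > h.py <<'E'
import numpy as np, cv2, json
from scipy.optimize import least_squares
from scipy.spatial.transform import Rotation as Ro
def proj(P,f,fish=False):
    W=np.array(f["world_to_cam"]);K=np.array(f["mtx"]);P=np.atleast_2d(P)
    c=P@W[:3,:3].T+W[:3,3]; x,y,z=c[:,0],-c[:,1],-c[:,2]
    if fish:
        rr=np.hypot(x,y);th=np.arctan2(rr,z);u=x/rr*th;v=y/rr*th
    else: u,v=x/z,y/z
    return np.c_[K[0,0]*u+K[0,2],K[1,1]*v+K[1,2]]
def T2(p,L):
    L=np.atleast_2d(np.array(L,float));c,s=np.cos(p[2]),np.sin(p[2])
    return np.c_[p[0]+c*L[:,0]-s*L[:,1],p[1]+s*L[:,0]+c*L[:,1],L[:,2]]
def fit(px,L,f,p0,fish=False,z=0):
    L=np.array(L,float)+[0,0,z]
    s=least_squares(lambda p:(proj(T2(p,L),f,fish)-px).ravel(),p0,loss="soft_l1",x_scale=[10,10,.1])
    return s.x,np.round((proj(T2(s.x,L),f,fish)-px),2).tolist()
def ray(px,f,z,fish=False):
    return least_squares(lambda p:(proj([[p[0],p[1],z]],f,fish)-px).ravel(),[600,0]).x
LID=[[-55,-27.5,45],[-55,27.5,45],[55,27.5,45],[55,-27.5,45]]
E
python3 - <<'E'
from h import *
from rig import imaging
f=imaging.grab_frame("top")
np.set_printoptions(precision=3,suppress=True)
up=lambda c,s,o:(np.array(c)+.5)/s-.5+np.array(o)
b1=up([(64,339),(174,342),(171,552),(64,551)],5,(380,170))
# image left=+y, up=+x ; box1 length along image vertical: TL=(+x,+y)
print("box1",fit(b1,[[55,27.5,45],[55,-27.5,45],[-55,-27.5,45],[-55,27.5,45]],f,[450,-120,0]))
b2=up([(475,221),(657,316),(422,312)],5,(380,170))
# long axis along image right-down: direction = -y world,-x ; local x to +? yaw s.t. local x points left-up
print("box2",fit(b2,[[55,-27.5,45],[-55,-27.5,45],[55,27.5,45]],f,[500,-230,1.1]))
j=up([(368,303),(344,480),(108,265),(191,278),(170,441),(85,433),(50,458),(373,503),(434,95),(430,143),(104,47)],4,(250,145))
# box_c centre: y = -29+55+3.5+27.5=57
cy=57
L=[[60,-87,12],[-60,-87,12],[55,cy+27.5,45],[55,cy-27.5,45],[-55,cy-27.5,45],[-55,cy+27.5,45],[-73,109,14],[-73,-109,14],[203,-112,42],[169,-112,42],[203,112,42]]
p,res=fit(j,L,f,[550,50,-.1]);print("jig",p,res)
k=up([(70,131),(20,214),(45,210)],4,(250,145))
for q,z in zip(k,(40,36,36)):
    w=ray(q,f,z); c,s=np.cos(p[2]),np.sin(p[2]); d=w-p[:2]; print(w,[c*d[0]+s*d[1],-s*d[0]+c*d[1]])
for n,l in(("far",[29.5,-29,12]),("near",[-29.5,-29,12]),("handle",[153,0,105])): print(n,T2(p,l))
print("rack",ray(up((188,120),5,(380,170)),f,50))
E
```

```text
box1 (array([ 439.244, -151.777,   -0.021]), [[0.65, 0.47], [-0.62, 0.2], [-0.3, -0.26], [0.28, -0.39]])
box2 (array([ 508.022, -377.361,    1.078]), [[-0.52, -0.1], [-0.1, 0.21], [0.67, -0.11]])
jig [499.085 105.222  -0.148] [[-0.28, 0.13], [-0.56, -0.26], [0.78, 0.83], [0.56, 0.53], [-0.25, 0.75], [0.39, -0.21], [0.12, -0.39], [-0.38, -0.1], [0.32, -0.52], [-0.45, -0.05], [-0.14, -0.44]]
[658.971 208.478] [np.float64(142.8950516737734), np.float64(125.72298890624508)]
[603.904 242.142] [np.float64(83.462770039519), np.float64(150.89083814603802)]
[606.525 225.476] [np.float64(88.51406443710306), np.float64(134.7946007255457)]
far [[523.981  72.186  12.   ]]
near [[465.628  80.894  12.   ]]
handle [[650.409  82.64  105.   ]]
rack [ 611.989 -190.499]
```

```bash
cat > go.py <<'E'
import sys
from h import *
from rig import r
x,y,z,yaw=map(float,sys.argv[1:5])
s=r.sense();R=Ro.from_euler("xyz",s["tcp_rot"]);G=Ro.from_euler("xyz",[np.pi,0,yaw])
w=(R.inv()*G).as_rotvec(); t=G.inv().apply(np.array([x,y,z])-s["eef_pos"])
print("t",round(s["clock"],2),"pos",s["eef_pos"].round(1),"rpy",s["tcp_rot"].round(4),"q6",s["qpos"][5].round(2),"op",round(s["opening"],3))
print("turn",w.round(4),"then shift",t.round(1))
E
python3 go.py 439.2 -151.8 200 -0.021
```

```text
t 0.15 pos [ 281.1 -557.8  230.7] rpy [-3.1405 -0.      0.4668] q6 -0.0 op 1.0
turn [-1.100e-03  2.000e-04  4.878e-01] then shift [ 149.5 -409.2   30.7]
```

>>> arm_command:
  deltas:
    - {"wz": 0.163}
    - {"wz": 0.163}
    - {"wz": 0.162}
    - {"tx": 21, "ty": -58, "tz": 0}
    - {"tx": 21, "ty": -58, "tz": 0}
    - {"tx": 21, "ty": -58, "tz": 0}
    - {"tx": 21, "ty": -58, "tz": 5}
    - {"tx": 21, "ty": -58, "tz": 5}

```text
schema error: expected keys hand, tx, ty, tz, wx, wy, wz
```

>>> arm_command:
  deltas:
    - {"tx": 22, "ty": -58, "tz": 10}
    - {"tx": 22, "ty": -58, "tz": 10}
    - {"hand": 50}
    - {}

```text
schema error: expected keys hand, tx, ty, tz, wx, wy, wz
```

```bash
python3 go.py 439.2 -151.8 200 -0.021; python3 - <<'E'
from h import *
from rig import imaging
f=imaging.grab_frame("wrist");im=f["image"][:,:,::-1]
cv2.imwrite("pics/w1.png",im)
print(f["mtx"],f["world_to_cam"].round(3).tolist())
for p in([439.2,-151.8,-.021],[508,-377.4,1.078]): print(proj(T2(p,LID),f,True).round(1).tolist())
E
```

```text
t 0.15 pos [ 281.1 -557.8  230.7] rpy [-3.1405 -0.      0.4668] q6 -0.0 op 1.0
turn [-1.100e-03  2.000e-04  4.878e-01] then shift [ 149.5 -409.2   30.7]
[[371.64829954   0.         316.28561138]
 [  0.         371.64829954 233.36942353]
 [  0.           0.           1.        ]] [[0.45, -0.893, -0.002, -624.68], [0.846, 0.427, -0.318, 42.202], [0.285, 0.141, 0.948, -381.371], [0.0, 0.0, 0.0, 1.0]]
[[44.0, -23.5], [16.7, -30.6], [61.4, -112.1], [92.0, -108.9]]
[[310.7, -67.1], [259.8, -36.2], [198.2, -105.1], [245.6, -134.1]]
```

View pics/w1.png

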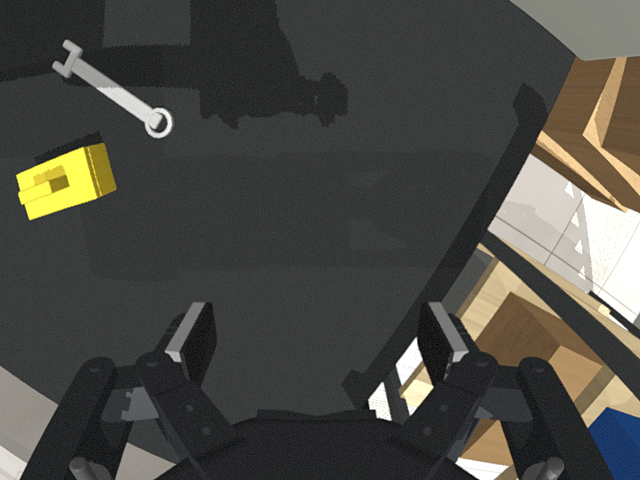

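The move was refused because every row needs all seven keys. This wrist view is therefore still from the start pose: yellow decoy at (65,182), wrench at (115,90), fingers at (190,335) and (445,335).

>>> arm_command:
  deltas:
    - {"hand": 60, "tx": 0, "ty": 0, "tz": 0, "wx": 0, "wy": 0, "wz": 0.163}
    - {"hand": 60, "tx": 0, "ty": 0, "tz": 0, "wx": 0, "wy": 0, "wz": 0.163}
    - {"hand": 60, "tx": 0, "ty": 0, "tz": 0, "wx": 0, "wy": 0, "wz": 0.162}
    - {"hand": 60, "tx": 21, "ty": -58, "tz": 0, "wx": 0, "wy": 0, "wz": 0}
    - {"hand": 60, "tx": 21, "ty": -58, "tz": 0, "wx": 0, "wy": 0, "wz": 0}
    - {"hand": 60, "tx": 21, "ty": -58, "tz": 0, "wx": 0, "wy": 0, "wz": 0}
    - {"hand": 60, "tx": 21, "ty": -58, "tz": 5, "wx": 0, "wy": 0, "wz": 0}
    - {"hand": 60, "tx": 21, "ty": -58, "tz": 5, "wx": 0, "wy": 0, "wz": 0}

```text
clock: 1.2
eef_pos: [392.8, -268.7, 221.3]
tcp_rot: [3.141, -0.001, -0.022]
contact_force: [0.8, -0.4, -0.3]
opening: 0.703
grasp_force: 0.0
```

>>> arm_command:
  deltas:
    - {"hand": 50, "tx": 22, "ty": -59, "tz": 10, "wx": 0, "wy": 0, "wz": 0}
    - {"hand": 50, "tx": 22, "ty": -59, "tz": 10, "wx": 0, "wy": 0, "wz": 0}
    - {"hand": 50, "tx": 0, "ty": 0, "tz": 0, "wx": 0, "wy": 0, "wz": 0}
    - {"hand": 50, "tx": 0, "ty": 0, "tz": 0, "wx": 0, "wy": 0, "wz": 0}

```text
clock: 1.7
eef_pos: [438.0, -155.7, 201.7]
tcp_rot: [3.141, 0.0, -0.02]
contact_force: [0.5, -0.7, -1.1]
opening: 0.588
grasp_force: 0.0
```

```bash
python3 go.py 439.2 -151.8 200 -0.021; cat > w.py <<'E'
import sys,pickle
from h import *
from rig import imaging
n=sys.argv[1]; f=imaging.grab_frame(n.split("_")[0]); cv2.imwrite(f"pics/{n}.png",f["image"][:,:,::-1]); pickle.dump(f,open(n+".pkl","wb"))
E
python3 w.py wrist_2; python3 - <<'E'
from h import *
import pickle
f=pickle.load(open("wrist_2.pkl","rb"))
for p in([439.2,-151.8,-.021],[508,-377.4,1.078]): print(proj(T2(p,LID),f,True).round(1).tolist())
J=[499.1,105.2,-.148]
print(proj(T2(J,[[60,-87,12],[-60,-87,12]]),f,True).round(1).tolist())
E
```

```text
t 1.7 pos [ 438.  -155.7  201.7] rpy [ 3.1412e+00  1.0000e-04 -1.9800e-02] q6 1.25 op 0.588
turn [0.0004 0.0001 0.0012] then shift [ 1.1 -4.   1.7]
[[342.1, 270.7], [280.0, 270.5], [276.5, 144.7], [344.9, 144.7]]
[[599.9, 144.7], [576.7, 191.1], [499.4, 130.3], [525.5, 78.7]]
[[138.0, 98.6], [134.8, 218.9]]
```

View pics/wrist_2.png

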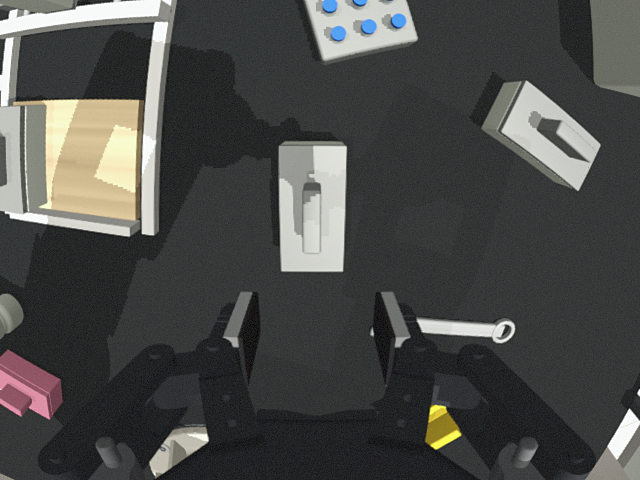

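Both the box1 lid corners (279,144) (348,144) (344,271) (281,271) and the slab corners (143,100) (138,219) sit about 2-4 px right of the prediction. Box2's lid matches. I'll refit from this view.

```bash
python3 - <<'E'
from h import *
import pickle
np.set_printoptions(precision=3,suppress=True)
f=pickle.load(open("wrist_2.pkl","rb"))
print(fit(np.array([(281,271),(279,144),(348,144),(344,271)],float),[[-55,27.5,45],[55,27.5,45],[55,-27.5,45],[-55,-27.5,45]],f,[439,-152,-.02],True))
print(fit(np.array([(600,144),(578,190),(498,130),(526,81)],float),LID,f,[508,-377,1.078],True))
print(fit(np.array([(143,100),(138,219),(158,235)],float),[[60,-87,12],[-60,-87,12],[-73,-109,14]],f,[499,105,-.148],True))
E
python3 go.py 439.2 -153 56 -0.021
```

```text
(array([ 439.368, -153.572,   -0.028]), [[0.57, -0.86], [0.19, 0.21], [-0.39, 0.69], [-0.32, -0.33]])
(array([ 508.249, -377.751,    1.088]), [[0.19, -0.14], [-0.66, 0.57], [1.68, 0.67], [-0.63, -2.24]])
(array([498.58 , 100.187,  -0.154]), [[-0.07, -0.92], [0.74, 0.68], [-0.71, 0.18]])
t 1.75 pos [ 437.9 -156.4  201.8] rpy [ 3.1412e+00 -2.0000e-04 -2.1400e-02] q6 1.25 op 0.588
turn [ 0.0004 -0.0002 -0.0004] then shift [  1.2  -3.4 145.8]
```

>>> arm_command:
  deltas:
    - {"hand": 50, "tx": 1.2, "ty": -3, "tz": 40, "wx": 0, "wy": 0, "wz": 0.004}
    - {"hand": 50, "tx": 0, "ty": 0, "tz": 45, "wx": 0, "wy": 0, "wz": 0}
    - {"hand": 50, "tx": 0, "ty": 0, "tz": 35, "wx": 0, "wy": 0, "wz": 0}
    - {"hand": 50, "tx": 0, "ty": 0, "tz": 20, "wx": 0, "wy": 0, "wz": 0}
    - {"hand": 50, "tx": 0, "ty": 0, "tz": 6, "wx": 0, "wy": 0, "wz": 0}
    - {"hand": 50, "tx": 0, "ty": 0, "tz": 0, "wx": 0, "wy": 0, "wz": 0}
    - {"hand": 20, "tx": 0, "ty": 0, "tz": 0, "wx": 0, "wy": 0, "wz": 0}
    - {"hand": 20, "tx": 0, "ty": 0, "tz": 0, "wx": 0, "wy": 0, "wz": 0}
  squeeze: 40

```text
clock: 2.75
eef_pos: [439.8, -153.0, 56.5]
tcp_rot: [3.141, -0.002, -0.025]
contact_force: [-0.4, 0.7, 0.3]
opening: 0.236
grasp_force: 0.0
```

>>> arm_command:
  deltas:
    - {"hand": 0, "tx": 0, "ty": 0, "tz": 0, "wx": 0, "wy": 0, "wz": 0}
    - {"hand": 0, "tx": 0, "ty": 0, "tz": 0, "wx": 0, "wy": 0, "wz": 0}
    - {"hand": 0, "tx": 0, "ty": 0, "tz": 0, "wx": 0, "wy": 0, "wz": 0}
    - {"hand": 0, "tx": 0, "ty": 0, "tz": 0, "wx": 0, "wy": 0, "wz": 0}
  squeeze: 40

```text
clock: 3.25
eef_pos: [439.7, -152.7, 56.2]
tcp_rot: [3.141, -0.001, -0.025]
contact_force: [-1.0, 1.4, 6.7]
opening: 0.151
grasp_force: 43.7
```

```bash
python3 go.py 524 71 170 1.423
```

```text
t 3.25 pos [ 439.7 -152.7   56.2] rpy [ 3.1414e+00 -9.0000e-04 -2.5000e-02] q6 1.26 op 0.151
turn [ 8.000e-04 -5.000e-04 -1.448e+00] then shift [ 233.7   50.5 -113.8]
```

>>> arm_command:
  deltas:
    - {"hand": 0, "tx": 0, "ty": 0, "tz": -10, "wx": 0, "wy": 0, "wz": 0}
    - {"hand": 0, "tx": 0, "ty": 0, "tz": -30, "wx": 0, "wy": 0, "wz": 0}
    - {"hand": 0, "tx": 0, "ty": 0, "tz": -40, "wx": 0, "wy": 0, "wz": 0}
    - {"hand": 0, "tx": 0, "ty": 0, "tz": -34, "wx": 0, "wy": 0, "wz": -0.148}
    - {"hand": 0, "tx": 0, "ty": 0, "tz": 0, "wx": 0, "wy": 0, "wz": -0.16}
    - {"hand": 0, "tx": 0, "ty": 0, "tz": 0, "wx": 0, "wy": 0, "wz": -0.16}
    - {"hand": 0, "tx": 0, "ty": 0, "tz": 0, "wx": 0, "wy": 0, "wz": -0.16}
    - {"hand": 0, "tx": 0, "ty": 0, "tz": 0, "wx": 0, "wy": 0, "wz": -0.16}

```text
clock: 4.25
eef_pos: [438.8, -152.5, 169.9]
tcp_rot: [-3.141, 0.0, 0.768]
contact_force: [0.1, -0.5, -3.9]
opening: 0.151
grasp_force: 42.3
```

>>> arm_command:
  deltas:
    - {"hand": 0, "tx": 0, "ty": 0, "tz": 0, "wx": 0, "wy": 0, "wz": -0.16}
    - {"hand": 0, "tx": 0, "ty": 0, "tz": 0, "wx": 0, "wy": 0, "wz": -0.17}
    - {"hand": 0, "tx": 0, "ty": 0, "tz": 0, "wx": 0, "wy": 0, "wz": -0.17}
    - {"hand": 0, "tx": 0, "ty": 0, "tz": 0, "wx": 0, "wy": 0, "wz": -0.16}
    - {"hand": 0, "tx": 20, "ty": 5, "tz": 0, "wx": 0, "wy": 0, "wz": 0}
    - {"hand": 0, "tx": 40, "ty": 9, "tz": 0, "wx": 0, "wy": 0, "wz": 0}
    - {"hand": 0, "tx": 40, "ty": 9, "tz": 0, "wx": 0, "wy": 0, "wz": 0}
    - {"hand": 0, "tx": 40, "ty": 9, "tz": 0, "wx": 0, "wy": 0, "wz": 0}

```text
clock: 5.25
eef_pos: [491.5, -17.8, 170.0]
tcp_rot: [-3.141, 0.0, 1.423]
contact_force: [0.2, 0.0, -3.8]
opening: 0.154
grasp_force: 42.3
```

>>> arm_command:
  deltas:
    - {"hand": 0, "tx": 40, "ty": 8, "tz": 0, "wx": 0, "wy": 0, "wz": 0}
    - {"hand": 0, "tx": 20, "ty": 5, "tz": 0, "wx": 0, "wy": 0, "wz": 0}
    - {"hand": 0, "tx": 0, "ty": 0, "tz": 0, "wx": 0, "wy": 0, "wz": 0}
    - {"hand": 0, "tx": 0, "ty": 0, "tz": 0, "wx": 0, "wy": 0, "wz": 0}

```text
clock: 5.75
eef_pos: [512.6, 37.7, 169.6]
tcp_rot: [-3.141, 0.001, 1.423]
contact_force: [-0.7, 0.6, -4.1]
opening: 0.155
grasp_force: 42.3
```

```bash
python3 go.py 524 71 170 1.423; python3 w.py wrist_3; python3 - <<'E'
from h import *
import pickle
f=pickle.load(open("wrist_3.pkl","rb"))
J=[499.1,104,-.148];cy=57
print(proj(T2(J,[[60,-87,12],[-60,-87,12],[55,cy+27.5,45],[55,cy-27.5,45],[-55,cy-27.5,45],[-55,cy+27.5,45],[-63,-87,26],[-63,87,26]]),f,True).round(1).tolist())
E
```

```text
t 5.75 pos [512.6  37.7 169.6] rpy [-3.1408e+00  6.0000e-04  1.4227e+00] q6 0.22 op 0.155
turn [-0.0008  0.0006 -0.0003] then shift [34.7  6.4 -0.4]
[[359.6, 237.4], [221.7, 237.3], [361.9, 22.9], [361.8, 97.1], [208.8, 100.1], [208.5, 27.5], [214.4, 242.8], [205.5, 30.5]]
```

View pics/wrist_3.png

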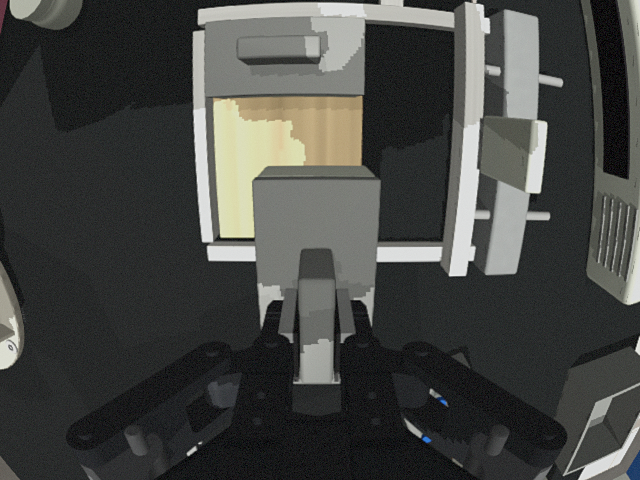

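The held box hangs square at lid corners (253,180) and (380,180). The slab's right edge is near column 362, box_c's front edge near row 96, and the slab's lower-left corner near (218,239). An enlarged crop will let me read these properly.

```bash
python3 - <<'E'
import cv2
im=cv2.imread("pics/wrist_3.png"); x0,y0,x1,y1,s=190,0,390,270,3
im=im[10:270,190:390]
a=cv2.resize(im[:,:],None,fx=4,fy=4,interpolation=cv2.INTER_CUBIC)
# two halves side by side: rows 10-110 (bottom part rows 160-270)
b=cv2.resize(cv2.vconcat([im[0:95],im[210:255]]),None,fx=4,fy=4,interpolation=cv2.INTER_CUBIC)
cv2.imwrite("pics/c3.png",b);print(b.shape)
E
```

```text
(560, 800, 3)
```

View pics/c3.png

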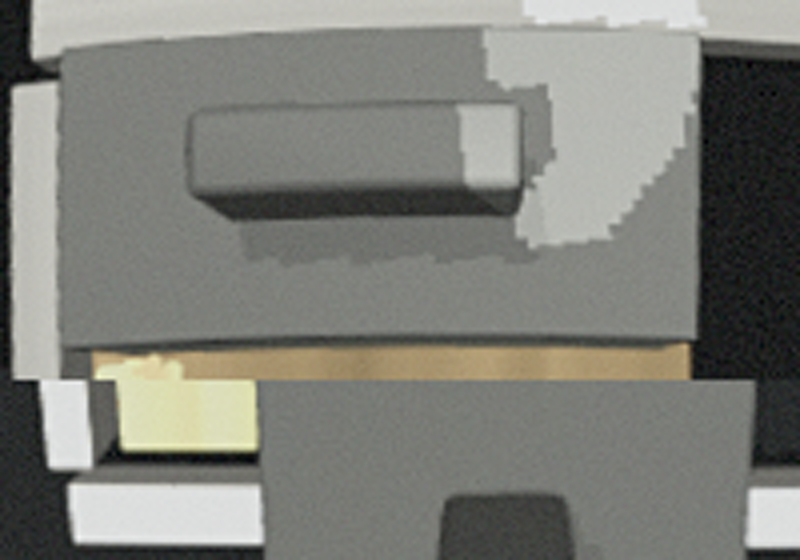

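```bash
python3 - <<'E'
from h import *
import pickle
np.set_printoptions(precision=3,suppress=True)
f=pickle.load(open("wrist_3.pkl","rb"))
px=np.array([(219.9,237.9),(212.6,242),(207,246.2),(208.7,261.2)])
L=[[-60,-87,12],[-63,-87,26],[-73,-95,14],[-73,-109,14]]
cpx=np.array([(205.6,21.9),(364.9,18.6),(363.9,95.1),(205.4,96.4)])
CL=[[-55,27.5,45],[55,27.5,45],[55,-27.5,45],[-55,-27.5,45]]
print("jig",fit(px,L,f,[499,104,-.148],True))
pc,rs=fit(cpx,CL,f,[508,160,-.148],True,z=12);print("boxc",pc,rs)
# slab right edge: x such that pixel (362.4,103) 
for q in((219.9,237.9),(362.4,101)):
    print(ray(q,f,12,True))
print("held",fit(np.array([(253,180),(380,180)],float),[[55,27.5,45],[55,-27.5,45]],f,[512,38,1.423],True,z=113.4))
E
```

```text
jig (array([495.6  , 106.584,  -0.12 ]), [[0.24, -0.99], [0.18, 0.43], [-0.37, 0.36], [-0.08, -0.03]])
boxc [508.375 161.507  -0.159] [[-0.41, -0.57], [0.55, -0.51], [0.55, 0.39], [-0.88, 0.64]]
[425.187  26.526]
[562.028 122.728]
held (array([512.199,  35.988,   1.423]), [[-1.33, 0.03], [1.33, 0.03]])
```

```bash
python3 go.py 523.7 72 120 1.421
```

```text
t 5.8 pos [512.6  37.5 169.6] rpy [-3.1409e+00  5.0000e-04  1.4221e+00] q6 0.22 op 0.157
turn [-0.0007  0.0005  0.0011] then shift [35.8  5.8 49.6]
```

>>> arm_command:
  deltas:
    - {"hand": 0, "tx": 18, "ty": 3, "tz": 0, "wx": 0, "wy": 0, "wz": 0.001}
    - {"hand": 0, "tx": 18, "ty": 3, "tz": 0, "wx": 0, "wy": 0, "wz": 0}
    - {"hand": 0, "tx": 0, "ty": 0, "tz": 30, "wx": 0, "wy": 0, "wz": 0}
    - {"hand": 0, "tx": 0, "ty": 0, "tz": 30, "wx": 0, "wy": 0, "wz": 0}
    - {"hand": 0, "tx": 0, "ty": 0, "tz": 15, "wx": 0, "wy": 0, "wz": 0}
    - {"hand": 0, "tx": 0, "ty": 0, "tz": 10, "wx": 0, "wy": 0, "wz": 0}
    - {"hand": 0, "tx": 0, "ty": 0, "tz": 6, "wx": 0, "wy": 0, "wz": 0}
    - {"hand": 0, "tx": 0, "ty": 0, "tz": 0, "wx": 0, "wy": 0, "wz": 0}

```text
clock: 6.8
eef_pos: [524.7, 73.2, 78.8]
tcp_rot: [3.141, -0.0, 1.422]
contact_force: [0.4, -0.1, -3.0]
opening: 0.154
grasp_force: 42.2
```

```bash
python3 go.py 523.7 72 68.3 1.421
```

```text
t 6.8 pos [524.7  73.2  78.8] rpy [ 3.1414e+00 -1.0000e-04  1.4217e+00] q6 0.28 op 0.154
turn [ 0.0002 -0.0001  0.0007] then shift [-1.4 -0.8 10.5]
```

>>> arm_command:
  deltas:
    - {"hand": 0, "tx": -1.4, "ty": -0.8, "tz": 5, "wx": 0, "wy": 0, "wz": 0}
    - {"hand": 0, "tx": 0, "ty": 0, "tz": 3, "wx": 0, "wy": 0, "wz": 0}
    - {"hand": 0, "tx": 0, "ty": 0, "tz": 1.5, "wx": 0, "wy": 0, "wz": 0}
    - {"hand": 0, "tx": 0, "ty": 0, "tz": 0.5, "wx": 0, "wy": 0, "wz": 0}
    - {"hand": 0, "tx": 0, "ty": 0, "tz": 0, "wx": 0, "wy": 0, "wz": 0}

```text
clock: 7.42
eef_pos: [523.6, 71.9, 68.7]
tcp_rot: [3.141, -0.0, 1.422]
contact_force: [-0.2, 0.2, -3.0]
opening: 0.154
grasp_force: 42.3
```

```bash
python3 go.py 523.7 72 68.3 1.421;python3 w.py top_1
```

```text
t 7.42 pos [523.6  71.9  68.7] rpy [ 3.1415 -0.      1.4218] q6 0.28 op 0.154
turn [ 0.0001 -0.      0.0008] then shift [0.1 0.1 0.4]
```

Just above contact. Ease down 1 mm, open and retreat.

>>> arm_command:
  deltas:
    - {"hand": 0, "tx": 0, "ty": 0, "tz": 0.6, "wx": 0, "wy": 0, "wz": 0}
    - {"hand": 0, "tx": 0, "ty": 0, "tz": 0.4, "wx": 0, "wy": 0, "wz": 0}
    - {"hand": 0, "tx": 0, "ty": 0, "tz": 0, "wx": 0, "wy": 0, "wz": 0}
    - {"hand": 24, "tx": 0, "ty": 0, "tz": 0, "wx": 0, "wy": 0, "wz": 0}
    - {"hand": 34, "tx": 0, "ty": 0, "tz": 0, "wx": 0, "wy": 0, "wz": 0}
    - {"hand": 34, "tx": 0, "ty": 0, "tz": 0, "wx": 0, "wy": 0, "wz": 0}
    - {"hand": 34, "tx": 0, "ty": 0, "tz": -20, "wx": 0, "wy": 0, "wz": 0}
    - {"hand": 34, "tx": 0, "ty": 0, "tz": -40, "wx": 0, "wy": 0, "wz": 0}

```text
clock: 8.48
eef_pos: [522.2, 71.7, 127.0]
tcp_rot: [-3.138, 0.001, 1.422]
contact_force: [0.0, 0.1, -0.1]
opening: 0.396
grasp_force: 0.0
```

>>> arm_command:
  deltas:
    - {"hand": 50, "tx": 0, "ty": 0, "tz": -50, "wx": 0, "wy": 0, "wz": 0}
    - {"hand": 50, "tx": -50, "ty": 0, "tz": -30, "wx": 0, "wy": 0, "wz": 0}
    - {"hand": 50, "tx": -50, "ty": 0, "tz": 0, "wx": 0, "wy": 0, "wz": 0}
    - {"hand": 50, "tx": 0, "ty": 0, "tz": 0, "wx": 0, "wy": 0, "wz": 0}
    - {"hand": 50, "tx": 0, "ty": 0, "tz": 0, "wx": 0, "wy": 0, "wz": 0}

```text
clock: 9.1
eef_pos: [508.6, -26.8, 207.6]
tcp_rot: [-3.141, -0.0, 1.421]
contact_force: [-0.2, 0.3, -0.1]
opening: 0.586
grasp_force: 0.0
```

```bash
python3 go.py 508.2 -377.6 200 1.083;python3 w.py wrist_4
```

```text
t 9.1 pos [508.6 -26.8 207.6] rpy [-3.1415e+00 -4.0000e-04  1.4208e+00] q6 0.09 op 0.586
turn [-2.000e-04 -4.000e-04  3.378e-01] then shift [-310.1  164.     7.6]
```

View pics/wrist_4.png

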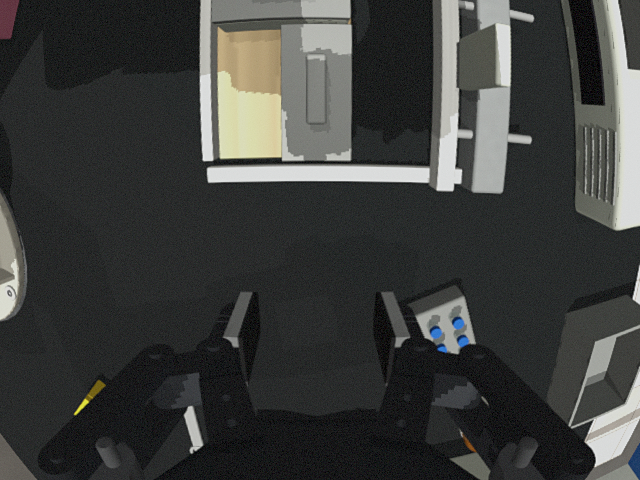

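Box1 sits square on the slab, lid corners about (282,24) (352,24) (352,161) (282,161), with a thin gap to box_c at rows 20-24. Next is a fit of its pose for the second placing.

```bash
python3 - <<'E'
from h import *
import pickle
np.set_printoptions(precision=3,suppress=True)
f=pickle.load(open("wrist_4.pkl","rb"))
p,rs=fit(np.array([(282,24),(352,24),(352,161),(282,161)],float),[[55,27.5,45],[55,-27.5,45],[-55,-27.5,45],[-55,27.5,45]],f,[523,71,1.421],True,z=12);print(p,rs)
print("slab BL",ray((219,159),f,12,True),"rail",ray((208,182),f,14,True),"fence inner end",ray((213,160),f,26,True))
J=[498.8,104.6,-.15]
print(T2(J,[[-60,-87,0],[-73,-109,0],[-63,-87,0]]))
E
```

```text
[523.675  70.472   1.421] [[-0.57, 0.08], [0.55, 0.12], [-0.34, -0.1], [0.35, -0.11]]
slab BL [424.841  27.163] rail [410.232   7.841] fence inner end [423.078  28.391]
[[426.473  27.543   0.   ]
 [410.331   7.733   0.   ]
 [423.506  27.992   0.   ]]
```

>>> arm_command:
  deltas:
    - {"hand": 50, "tx": 0, "ty": 0, "tz": 0, "wx": 0, "wy": 0, "wz": 0.17}
    - {"hand": 50, "tx": 0, "ty": 0, "tz": 0, "wx": 0, "wy": 0, "wz": 0.168}
    - {"hand": 50, "tx": -30, "ty": 16, "tz": 0, "wx": 0, "wy": 0, "wz": 0}
    - {"hand": 50, "tx": -50, "ty": 26, "tz": 0, "wx": 0, "wy": 0, "wz": 0}
    - {"hand": 50, "tx": -50, "ty": 27, "tz": 0, "wx": 0, "wy": 0, "wz": 0}
    - {"hand": 50, "tx": -50, "ty": 27, "tz": 0, "wx": 0, "wy": 0, "wz": 0}
    - {"hand": 50, "tx": -50, "ty": 27, "tz": 0, "wx": 0, "wy": 0, "wz": 0}
    - {"hand": 50, "tx": -50, "ty": 26, "tz": 0, "wx": 0, "wy": 0, "wz": 0}

```text
clock: 10.15
eef_pos: [510.0, -344.8, 207.2]
tcp_rot: [-3.141, -0.0, 1.085]
contact_force: [1.0, -0.9, -0.3]
opening: 0.587
grasp_force: 0.0
```

>>> arm_command:
  deltas:
    - {"hand": 50, "tx": -30, "ty": 15, "tz": 10, "wx": 0, "wy": 0, "wz": 0}
    - {"hand": 50, "tx": 0, "ty": 0, "tz": 30, "wx": 0, "wy": 0, "wz": 0}
    - {"hand": 50, "tx": 0, "ty": 0, "tz": 30, "wx": 0, "wy": 0, "wz": 0}
    - {"hand": 50, "tx": 0, "ty": 0, "tz": 0, "wx": 0, "wy": 0, "wz": 0}
    - {"hand": 50, "tx": 0, "ty": 0, "tz": 0, "wx": 0, "wy": 0, "wz": 0}

```text
clock: 10.78
eef_pos: [509.5, -377.3, 138.4]
tcp_rot: [3.141, 0.0, 1.085]
contact_force: [0.7, -0.3, 0.3]
opening: 0.585
grasp_force: 0.0
```

```bash
python3 go.py 508.2 -377.6 56.2 1.083
```

```text
t 10.78 pos [ 509.5 -377.3  138.4] rpy [3.141  0.     1.0849] q6 -0.15 op 0.585
turn [0.0006 0.     0.0019] then shift [-0.9 -1.  82.2]
```

>>> arm_command:
  deltas:
    - {"hand": 50, "tx": -0.9, "ty": -1, "tz": 30, "wx": 0, "wy": 0, "wz": 0.002}
    - {"hand": 50, "tx": 0, "ty": 0, "tz": 30, "wx": 0, "wy": 0, "wz": 0}
    - {"hand": 50, "tx": 0, "ty": 0, "tz": 16, "wx": 0, "wy": 0, "wz": 0}
    - {"hand": 50, "tx": 0, "ty": 0, "tz": 6, "wx": 0, "wy": 0, "wz": 0}
    - {"hand": 50, "tx": 0, "ty": 0, "tz": 0, "wx": 0, "wy": 0, "wz": 0}
    - {"hand": 20, "tx": 0, "ty": 0, "tz": 0, "wx": 0, "wy": 0, "wz": 0}
    - {"hand": 20, "tx": 0, "ty": 0, "tz": 0, "wx": 0, "wy": 0, "wz": 0}
    - {"hand": 0, "tx": 0, "ty": 0, "tz": 0, "wx": 0, "wy": 0, "wz": 0}

```text
clock: 11.78
eef_pos: [507.6, -378.3, 56.4]
tcp_rot: [3.14, 0.0, 1.082]
contact_force: [0.2, 0.1, 3.2]
opening: 0.157
grasp_force: 41.6
```

>>> arm_command:
  deltas:
    - {"hand": 0, "tx": 0, "ty": 0, "tz": 0, "wx": 0, "wy": 0, "wz": 0}
    - {"hand": 0, "tx": 0, "ty": 0, "tz": 0, "wx": 0, "wy": 0, "wz": 0}
    - {"hand": 0, "tx": 0, "ty": 0, "tz": 0, "wx": 0, "wy": 0, "wz": 0}

```text
clock: 12.15
eef_pos: [507.6, -378.4, 56.3]
tcp_rot: [3.141, 0.0, 1.082]
contact_force: [-0.2, 0.1, 6.0]
opening: 0.156
grasp_force: 42.0
```

```bash
python3 go.py 440 -30 170 1.421
```

```text
t 12.15 pos [ 507.6 -378.4   56.3] rpy [3.1405e+00 2.0000e-04 1.0819e+00] q6 -0.15 op 0.156
turn [ 0.001   0.0004 -0.3391] then shift [ 334.4 -118.9 -113.7]
```

>>> arm_command:
  deltas:
    - {"hand": 0, "tx": 0, "ty": 0, "tz": -10, "wx": 0, "wy": 0, "wz": 0}
    - {"hand": 0, "tx": 0, "ty": 0, "tz": -30, "wx": 0, "wy": 0, "wz": 0}
    - {"hand": 0, "tx": 0, "ty": 0, "tz": -40, "wx": 0, "wy": 0, "wz": 0}
    - {"hand": 0, "tx": 0, "ty": 0, "tz": -34, "wx": 0, "wy": 0, "wz": -0.169}
    - {"hand": 0, "tx": 0, "ty": 0, "tz": 0, "wx": 0, "wy": 0, "wz": -0.17}
    - {"hand": 0, "tx": 30, "ty": -11, "tz": 0, "wx": 0, "wy": 0, "wz": 0}
    - {"hand": 0, "tx": 50, "ty": -18, "tz": 0, "wx": 0, "wy": 0, "wz": 0}
    - {"hand": 0, "tx": 55, "ty": -20, "tz": 0, "wx": 0, "wy": 0, "wz": 0}

```text
clock: 13.15
eef_pos: [478.1, -235.9, 169.6]
tcp_rot: [-3.141, -0.0, 1.419]
contact_force: [1.6, 0.1, -2.3]
opening: 0.155
grasp_force: 40.6
```

>>> arm_command:
  deltas:
    - {"hand": 0, "tx": 55, "ty": -20, "tz": 0, "wx": 0, "wy": 0, "wz": 0}
    - {"hand": 0, "tx": 55, "ty": -20, "tz": 0, "wx": 0, "wy": 0, "wz": 0}
    - {"hand": 0, "tx": 50, "ty": -18, "tz": 0, "wx": 0, "wy": 0, "wz": 0}
    - {"hand": 0, "tx": 39, "ty": -12, "tz": 0, "wx": 0, "wy": 0, "wz": 0}
    - {"hand": 0, "tx": 40, "ty": 0, "tz": 0, "wx": 0, "wy": 0, "wz": 0}
    - {"hand": 0, "tx": 30, "ty": 0, "tz": 0, "wx": 0, "wy": 0, "wz": 0}
    - {"hand": 0, "tx": 0, "ty": 0, "tz": 0, "wx": 0, "wy": 0, "wz": 0}
    - {"hand": 0, "tx": 0, "ty": 0, "tz": 0, "wx": 0, "wy": 0, "wz": 0}

```text
clock: 14.15
eef_pos: [449.4, 38.9, 169.6]
tcp_rot: [-3.141, 0.0, 1.421]
contact_force: [-0.8, 0.4, -3.6]
opening: 0.152
grasp_force: 40.6
```

```bash
python3 go.py 465.6 80 120 1.421; python3 w.py wrist_5; python3 - <<'E'
import cv2,numpy as np
for n in("wrist_3","wrist_5"):
    g=cv2.GaussianBlur(cv2.cvtColor(cv2.imread(f"pics/{n}.png"),cv2.COLOR_BGR2GRAY),(3,3),0).astype(int)
    # columns profile through far lid edge
    for c in (270,290,345,365): print(n,c,g[164:200:1,c].tolist())
    for rr in(200,240): print(n,"row",rr,g[rr,246:264].tolist(),g[rr,370:390].tolist())
E
```

```text
t 14.15 pos [449.4  38.9 169.6] rpy [-3.1409e+00  4.0000e-04  1.4214e+00] q6 0.23 op 0.152
turn [-0.0007  0.0004  0.0004] then shift [43.   9.9 49.6]
wrist_3 270 [211, 182, 132, 105, 104, 106, 108, 107, 108, 109, 113, 117, 106, 79, 67, 81, 106, 120, 122, 122, 122, 122, 123, 122, 122, 122, 121, 121, 122, 122, 121, 121, 121, 121, 121, 121]
wrist_3 290 [208, 173, 125, 105, 105, 106, 107, 107, 107, 108, 111, 113, 97, 74, 71, 89, 110, 121, 123, 123, 122, 122, 122, 123, 122, 121, 121, 121, 122, 123, 122, 122, 123, 122, 122, 122]
wrist_3 345 [161, 140, 114, 105, 107, 107, 106, 107, 108, 109, 110, 109, 94, 74, 72, 90, 111, 122, 124, 124, 124, 124, 124, 124, 124, 124, 124, 125, 125, 124, 124, 124, 125, 124, 124, 124]
wrist_3 365 [30, 43, 68, 94, 106, 109, 109, 108, 108, 108, 109, 110, 99, 75, 68, 84, 108, 122, 125, 126, 125, 124, 125, 125, 124, 124, 125, 124, 124, 123, 124, 125, 124, 124, 125, 124]
wrist_3 row 200 [217, 217, 217, 217, 216, 207, 173, 132, 117, 120, 122, 122, 121, 121, 122, 122, 122, 121] [124, 125, 124, 124, 123, 123, 124, 125, 116, 89, 55, 42, 42, 41, 42, 45, 45, 43, 41, 41]

[... 649 characters left out ...]
151, 153, 153, 153, 153, 153, 152, 152, 153, 153, 153, 154, 153, 153, 152, 152, 153, 152, 152, 153, 152, 152]
wrist_5 365 [142, 134, 134, 134, 135, 135, 135, 142, 145, 125, 97, 94, 116, 140, 152, 155, 154, 153, 152, 152, 153, 154, 154, 154, 154, 154, 153, 152, 153, 154, 153, 153, 153, 154, 154, 154]
wrist_5 row 200 [58, 58, 56, 56, 58, 61, 82, 116, 142, 150, 150, 150, 150, 150, 150, 150, 149, 149] [153, 153, 153, 154, 154, 153, 154, 153, 146, 147, 174, 207, 218, 216, 215, 215, 215, 215, 215, 215]
wrist_5 row 240 [59, 59, 58, 57, 56, 57, 56, 58, 74, 106, 136, 149, 149, 148, 147, 148, 149, 148] [152, 151, 151, 152, 151, 150, 146, 152, 180, 208, 217, 216, 215, 214, 215, 214, 214, 214, 213, 214]
```

>>> arm_command:
  deltas:
    - {"hand": 0, "tx": 21, "ty": 5, "tz": 0, "wx": 0, "wy": 0, "wz": 0}
    - {"hand": 0, "tx": 21, "ty": 4.8, "tz": 0, "wx": 0, "wy": 0, "wz": 0}
    - {"hand": 0, "tx": 0, "ty": 0, "tz": 20, "wx": 0, "wy": 0, "wz": 0}
    - {"hand": 0, "tx": 0, "ty": 0, "tz": 20, "wx": 0, "wy": 0, "wz": 0}
    - {"hand": 0, "tx": 0, "ty": 0, "tz": 0, "wx": 0, "wy": 0, "wz": 0}
    - {"hand": 0, "tx": 0, "ty": 0, "tz": 0, "wx": 0, "wy": 0, "wz": 0}

```text
clock: 14.95
eef_pos: [466.2, 78.8, 130.2]
tcp_rot: [3.141, -0.0, 1.42]
contact_force: [0.2, 0.3, -3.6]
opening: 0.149
grasp_force: 40.6
```

```bash
python3 go.py 465.4 79.3 68.6 1.421
```

```text
t 14.95 pos [466.2  78.8 130.2] rpy [ 3.1413e+00 -1.0000e-04  1.4199e+00] q6 0.32 op 0.149
turn [ 0.0003 -0.0001 -0.0011] then shift [ 0.4 -0.9 61.6]
```

>>> arm_command:
  deltas:
    - {"hand": 0, "tx": 0.4, "ty": -0.9, "tz": 0, "wx": 0, "wy": 0, "wz": -0.001}
    - {"hand": 0, "tx": 0, "ty": 0, "tz": 8, "wx": 0, "wy": 0, "wz": 0}
    - {"hand": 0, "tx": 0, "ty": 0, "tz": 0, "wx": 0, "wy": 0, "wz": 0}

```text
clock: 15.32
eef_pos: [464.6, 79.8, 121.2]
tcp_rot: [-3.141, 0.0, 1.422]
contact_force: [0.2, 0.2, -3.3]
opening: 0.153
grasp_force: 40.5
```

```bash
python3 go.py 465.4 79.3 68.6 1.421
```

```text
t 15.32 pos [464.6  79.8 121.2] rpy [-3.1407e+00  3.0000e-04  1.4218e+00] q6 0.32 op 0.153
turn [-0.0008  0.0003  0.0008] then shift [-0.3  0.9 52.6]
```

>>> arm_command:
  deltas:
    - {"hand": 0, "tx": -0.2, "ty": 0.5, "tz": 12, "wx": 0, "wy": 0, "wz": 0}
    - {"hand": 0, "tx": 0, "ty": 0, "tz": 12, "wx": 0, "wy": 0, "wz": 0}
    - {"hand": 0, "tx": 0, "ty": 0, "tz": 12, "wx": 0, "wy": 0, "wz": 0}
    - {"hand": 0, "tx": 0, "ty": 0, "tz": 10, "wx": 0, "wy": 0, "wz": 0}
    - {"hand": 0, "tx": 0, "ty": 0, "tz": 4, "wx": 0, "wy": 0, "wz": 0}
    - {"hand": 0, "tx": 0, "ty": 0, "tz": 0, "wx": 0, "wy": 0, "wz": 0}

```text
clock: 16.08
eef_pos: [465.4, 79.5, 71.4]
tcp_rot: [-3.141, 0.0, 1.422]
contact_force: [0.0, 0.4, -2.8]
opening: 0.153
grasp_force: 40.5
```

```bash
python3 go.py 465.4 79.3 68.6 1.421
```

```text
t 16.07 pos [465.4  79.5  71.4] rpy [-3.1411e+00  2.0000e-04  1.4218e+00] q6 0.32 op 0.153
turn [-0.0005  0.0002  0.0008] then shift [-0.2  0.   2.8]
```

Well centred. Set it down, open slightly and rise.

>>> arm_command:
  deltas:
    - {"hand": 0, "tx": 0, "ty": 0, "tz": 2, "wx": 0, "wy": 0, "wz": 0}
    - {"hand": 0, "tx": 0, "ty": 0, "tz": 1, "wx": 0, "wy": 0, "wz": 0}
    - {"hand": 0, "tx": 0, "ty": 0, "tz": 0.5, "wx": 0, "wy": 0, "wz": 0}
    - {"hand": 0, "tx": 0, "ty": 0, "tz": 0, "wx": 0, "wy": 0, "wz": 0}
    - {"hand": 22, "tx": 0, "ty": 0, "tz": 0, "wx": 0, "wy": 0, "wz": 0}
    - {"hand": 30, "tx": 0, "ty": 0, "tz": 0, "wx": 0, "wy": 0, "wz": 0}
    - {"hand": 30, "tx": 0, "ty": 0, "tz": -12, "wx": 0, "wy": 0, "wz": 0}
    - {"hand": 30, "tx": 0, "ty": 0, "tz": -40, "wx": 0, "wy": 0, "wz": 0}

```text
clock: 17.08
eef_pos: [464.2, 79.3, 120.0]
tcp_rot: [-3.138, 0.001, 1.422]
contact_force: [1.0, 0.5, 0.4]
opening: 0.352
grasp_force: 0.0
```

>>> arm_command:
  deltas:
    - {"hand": 40, "tx": 0, "ty": 0, "tz": -50, "wx": 0, "wy": 0, "wz": 0}
    - {"hand": 40, "tx": -50, "ty": 20, "tz": -40, "wx": 0, "wy": 0, "wz": 0}
    - {"hand": 40, "tx": -30, "ty": 45, "tz": 0, "wx": 0, "wy": 0, "wz": 0}
    - {"hand": 40, "tx": 0, "ty": 45, "tz": 0, "wx": 0, "wy": 0, "wz": 0}
    - {"hand": 40, "tx": 0, "ty": 0, "tz": 0, "wx": 0, "wy": 0, "wz": 0}
    - {"hand": 40, "tx": 0, "ty": 0, "tz": 0, "wx": 0, "wy": 0, "wz": 0}

```text
clock: 17.82
eef_pos: [560.6, -12.1, 207.5]
tcp_rot: [-3.14, 0.0, 1.422]
contact_force: [0.1, 0.3, 0.0]
opening: 0.47
grasp_force: 0.0
```

```bash
python3 go.py 650.2 81.7 86 1.421; python3 w.py wrist_6; python3 - <<'E'
from h import *
import pickle
f=pickle.load(open("wrist_6.pkl","rb"));J=[498.8,104.6,-.15]
np.set_printoptions(precision=1,suppress=True)
print("mark/pointer",proj(T2(J,[[143,125,40],[85,125,36],[85,147,36]]),f,True))
print("boxes",proj(T2([523.7,70.5,1.421],np.array(LID)+[0,0,12]),f,True),proj(T2([465.4,79.4,1.421],np.array(LID)+[0,0,12]),f,True))
E
```

```text
t 17.82 pos [560.6 -12.1 207.5] rpy [-3.1404e+00  1.0000e-04  1.4218e+00] q6 0.12 op 0.47
turn [-0.0012  0.0001  0.0008] then shift [106.2  74.6 121.5]
mark/pointer [[393.  -50.5]
 [324.6 -52.2]
 [324.5 -72.8]]
boxes [[290.3 188. ]
 [223.8 188.8]
 [219.8  54.2]
 [289.2  50.6]] [[219.2 188.8]
 [158.7 190.5]
 [152.1  61.6]
 [215.   54.5]]
```

>>> arm_command:
  deltas:
    - {"hand": 40, "tx": 40, "ty": 10, "tz": 0, "wx": 0, "wy": 0, "wz": 0}
    - {"hand": 40, "tx": 45, "ty": 12, "tz": 5, "wx": 0, "wy": 0, "wz": 0}
    - {"hand": 40, "tx": 40, "ty": 10, "tz": 20, "wx": 0, "wy": 0, "wz": 0}
    - {"hand": 40, "tx": 0, "ty": 0, "tz": 20, "wx": 0, "wy": 0, "wz": 0}
    - {"hand": 40, "tx": 0, "ty": 0, "tz": 0, "wx": 0, "wy": 0, "wz": 0}
    - {"hand": 40, "tx": 0, "ty": 0, "tz": 0, "wx": 0, "wy": 0, "wz": 0}

```text
clock: 18.62
eef_pos: [611.5, 106.5, 163.3]
tcp_rot: [3.141, -0.0, 1.422]
contact_force: [0.9, -0.1, 0.2]
opening: 0.47
grasp_force: 0.0
```

```bash
python3 go.py 650.2 81.7 86 1.421; python3 w.py wrist_7; python3 - <<'E'
from h import *
import pickle
f=pickle.load(open("wrist_7.pkl","rb"));J=[498.8,104.6,-.15]
np.set_printoptions(precision=1,suppress=True)
q=proj(T2(J,[[143,125,40],[85,118,36],[85,147,36],[135,95,42],[135,-95,42]]),f,True);print(q)
a=cv2.imread("pics/wrist_7.png");b=cv2.imread("pics/wrist_6.png")
x0,y0=int(q[1,0])-40,max(0,int(q[2,1])-25)
ca=cv2.resize(a[y0:y0+118,x0:x0+160],None,fx=5,fy=5,interpolation=cv2.INTER_CUBIC)
# mark crop 800x... top; boxes bottom-left
ca=ca[:300*2-240]
cb=cv2.resize(b[40:200,140:300],None,fx=1.5,fy=1.5)
out=np.zeros((600,800,3),np.uint8);out[:ca.shape[0],:ca.shape[1]]=ca;out[360:600,:240]=cb
cc=cv2.resize(a[0:240,160:480],(320,240));out[360:600,250:570]=cc
cv2.imwrite("pics/comp.png",out);print(x0,y0,ca.shape)
E
```

```text
t 18.62 pos [611.5 106.5 163.3] rpy [ 3.1412e+00 -1.0000e-04  1.4219e+00] q6 0.32 op 0.47
turn [ 0.0004 -0.0001  0.0009] then shift [-18.7  42.   77.3]
[[362.1  78.9]
 [280.   88.6]
 [280.   49.5]
 [350.7 120.3]
 [343.8 349.1]]
240 24 (360, 800, 3)
```

View pics/comp.png

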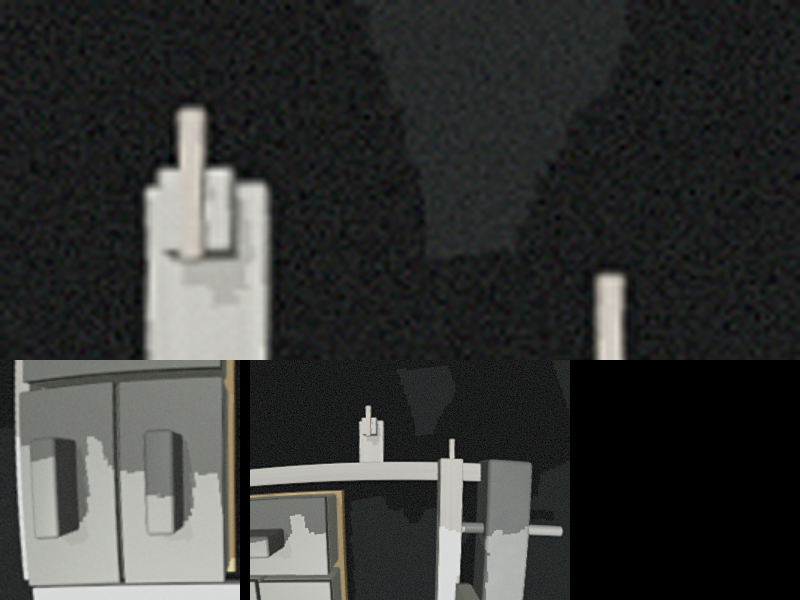

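The composite shows both boxes parallel with a thin gap. The fin runs at crop columns 178-206, rows 107-255, and the pointer tip is at (610,275).

```bash
python3 - <<'E'
from h import *
import pickle
f=pickle.load(open("wrist_7.pkl","rb"));J=[498.8,104.6,-.15]
def jf(X,z):
    w=ray((np.array(X)+.5)/5-.5+[240,24],f,z,True);d=w-J[:2];c,s=np.cos(J[2]),np.sin(J[2]);return (c*d[0]+s*d[1]).round(2),(-s*d[0]+c*d[1]).round(2)
for X,z in(((178,110),36),((206,110),36),((178,255),36),((206,255),36),((596,275),40),((626,275),40)):print(X,jf(X,z))
E
python3 go.py 650.2 81.7 163 1.421
```

```text
(178, 110) (np.float64(81.58), np.float64(150.03))
(206, 110) (np.float64(85.59), np.float64(149.9))
(178, 255) (np.float64(81.57), np.float64(128.4))
(206, 255) (np.float64(85.58), np.float64(128.29))
(596, 275) (np.float64(140.68), np.float64(125.17))
(626, 275) (np.float64(144.94), np.float64(125.31))
t 18.68 pos [611.8 106.3 163.6] rpy [ 3.1405e+00 -3.0000e-04  1.4215e+00] q6 0.32 op 0.468
turn [ 0.0011 -0.0003  0.0005] then shift [-18.6  41.6   0.6]
```

>>> arm_command:
  deltas:
    - {"hand": 45, "tx": -9, "ty": 21, "tz": 0, "wx": 0, "wy": 0, "wz": 0}
    - {"hand": 45, "tx": -9.6, "ty": 20.6, "tz": 0, "wx": 0, "wy": 0, "wz": 0}
    - {"hand": 45, "tx": 0, "ty": 0, "tz": 0, "wx": 0, "wy": 0, "wz": 0}
    - {"hand": 45, "tx": 0, "ty": 0, "tz": 30, "wx": 0, "wy": 0, "wz": 0}
    - {"hand": 45, "tx": 0, "ty": 0, "tz": 30, "wx": 0, "wy": 0, "wz": 0}
    - {"hand": 45, "tx": 0, "ty": 0, "tz": 17, "wx": 0, "wy": 0, "wz": 0}
    - {"hand": 20, "tx": 0, "ty": 0, "tz": 0, "wx": 0, "wy": 0, "wz": 0}
    - {"hand": 20, "tx": 0, "ty": 0, "tz": 0, "wx": 0, "wy": 0, "wz": 0}
  squeeze: 70

```text
clock: 19.68
eef_pos: [650.8, 82.2, 86.6]
tcp_rot: [3.14, -0.0, 1.422]
contact_force: [-0.8, -0.2, 0.8]
opening: 0.235
grasp_force: 0.0
```

>>> arm_command:
  deltas:
    - {"hand": 0, "tx": 0, "ty": 0, "tz": 0, "wx": 0, "wy": 0, "wz": 0}
    - {"hand": 0, "tx": 0, "ty": 0, "tz": 0, "wx": 0, "wy": 0, "wz": 0}
    - {"hand": 0, "tx": 0, "ty": 0, "tz": 0, "wx": 0, "wy": 0, "wz": 0}
    - {"hand": 0, "tx": 0, "ty": 0, "tz": 0, "wx": 0, "wy": 0, "wz": 0}
  squeeze: 70

```text
clock: 20.18
eef_pos: [649.8, 82.3, 87.0]
tcp_rot: [-3.141, -0.0, 1.422]
contact_force: [-5.6, 2.1, 4.9]
opening: 0.131
grasp_force: 69.6
```

```bash
for i in 1 2 3; do python3 w.py top_2; python3 go.py 592.3 90.4 86 1.421; done
```

```text
t 20.23 pos [649.8  82.3  87. ] rpy [-3.1413e+00 -5.0000e-04  1.4215e+00] q6 0.27 op 0.129
turn [-0.0003 -0.0005  0.0005] then shift [ -0.6 -58.1   1. ]
t 20.27 pos [649.8  82.3  87. ] rpy [-3.1413e+00 -5.0000e-04  1.4215e+00] q6 0.27 op 0.132
turn [-0.0003 -0.0005  0.0005] then shift [ -0.6 -58.1   1. ]
t 20.32 pos [649.8  82.3  86.9] rpy [-3.1413e+00 -5.0000e-04  1.4215e+00] q6 0.27 op 0.131
turn [-0.0003 -0.0005  0.0005] then shift [ -0.6 -58.1   0.9]
```

>>> arm_command:
  deltas:
    - {"hand": 0, "tx": 0, "ty": -5, "tz": 0, "wx": 0, "wy": 0, "wz": 0}
    - {"hand": 0, "tx": 0, "ty": -8, "tz": 0, "wx": 0, "wy": 0, "wz": 0}
    - {"hand": 0, "tx": 0, "ty": -10, "tz": 0, "wx": 0, "wy": 0, "wz": 0}
    - {"hand": 0, "tx": 0, "ty": -10, "tz": 0, "wx": 0, "wy": 0, "wz": 0}
    - {"hand": 0, "tx": 0, "ty": -10, "tz": 0, "wx": 0, "wy": 0, "wz": 0}
    - {"hand": 0, "tx": 0, "ty": -8, "tz": 0, "wx": 0, "wy": 0, "wz": 0}
    - {"hand": 0, "tx": 0, "ty": -4, "tz": 0, "wx": 0, "wy": 0, "wz": 0}
    - {"hand": 0, "tx": 0, "ty": 0, "tz": 0, "wx": 0, "wy": 0, "wz": 0}
  squeeze: 70

```text
clock: 21.32
eef_pos: [598.4, 90.1, 87.0]
tcp_rot: [3.135, -0.001, 1.422]
contact_force: [8.9, -1.9, -1.9]
opening: 0.129
grasp_force: 69.0
```

```bash
python3 w.py wrist_8; python3 go.py 591.9 91.1 86.5 1.421; python3 - <<'E'
from h import *
import pickle
f=pickle.load(open("wrist_8.pkl","rb"));J=[498.8,104.6,-.15]
np.set_printoptions(precision=1,suppress=True,linewidth=250)
print(proj(T2(J,[[83.6,128,36],[83.6,150,36],[86,125,40],[86,111,40]]),f,True))
E
```

```text
t 21.38 pos [598.6  90.1  87. ] rpy [ 3.1354e+00 -1.2000e-03  1.4217e+00] q6 0.3 op 0.132
turn [ 0.0062 -0.0012  0.0007] then shift [-0.  -6.7  0.5]
[[283.   26.7]
 [283.3 -11.9]
 [287.1  30.4]
 [287.   56.8]]
```

>>> arm_command:
  deltas:
    - {"hand": 0, "tx": 0, "ty": -4, "tz": 0, "wx": 0, "wy": 0, "wz": 0}
    - {"hand": 0, "tx": 0, "ty": -2.4, "tz": 0, "wx": 0, "wy": 0, "wz": 0}
    - {"hand": 0, "tx": 0, "ty": 0, "tz": 0, "wx": 0, "wy": 0, "wz": 0}
    - {"hand": 0, "tx": 0, "ty": 0, "tz": 0, "wx": 0, "wy": 0, "wz": 0}
  squeeze: 70

```text
clock: 21.88
eef_pos: [592.5, 91.1, 87.0]
tcp_rot: [3.135, -0.001, 1.422]
contact_force: [10.2, -2.0, -1.5]
opening: 0.126
grasp_force: 69.1
```

```bash
python3 w.py wrist_9; python3 go.py 591.9 91.1 86.5 1.421; python3 - <<'E'
from h import *
import pickle
f=pickle.load(open("wrist_9.pkl","rb"));J=[498.8,104.6,-.15]
np.set_printoptions(precision=1,suppress=True,linewidth=250)
print(proj(T2(J,[[83.6,128,36],[83.6,150,36],[84.2,125,40],[84.2,111,40]]),f,True))
g=f["image"].astype(int).mean(2).astype(int)
print("col 266..309")
for y in range(0,62,3): print(y,g[y,266:310])
E
```

```text
t 21.93 pos [592.6  91.   87. ] rpy [ 3.1350e+00 -1.3000e-03  1.4218e+00] q6 0.3 op 0.127
turn [ 0.0066 -0.0013  0.0008] then shift [-0.  -0.7  0.5]
[[294.5  26.5]
 [294.8 -12.2]
 [295.3  30.3]
 [295.2  56.6]]
col 266..309
0 [ 35  34  39  32  32  33  26  43  36  35  35  43  39  35  29  39  33  32  33  40  34  38  31  28  46 144 217 225 222 222 226 197  96  32  28  40  33  28  33  37  32  34  31  35]
3 [ 24  32  33  37  33  30  32  32  42  41  31  33  33  36  43  35  33  33  36  22  26  25  22  19  37 150 222 226 222 224 227 189  77  19  24  22  20  26  30  34  34  40  40  37]
6 [ 32  26  34  42  33  38  38  32  39  36  40  40  32  37  35  31  41  23  50 162 234 235 234 234 233 227 224 223 224 224 222 182 206 213 233 235 234 237 215  87  18  29  37  36]
9 [ 41  43  38  33  35  34  33  32  44  37  25  30  41  33  35  35  28  30  35 130 238 232 227 227 227 226 222 223 222 224 220 182 205 210 228 229 228 231 211  89  19  35  34  33]
12 [ 34  41  36  41  37  36  37  27  28  45  34  39  33  40  32  36  29  17  44 139 230 226 222 221 222 223 221 224 223 223 220 197 183 199 205 223 225 224 1
[... 2219 characters left out ...]
  30  34  42  36  35  38  37  26  39 138 211 227 224 223 222 226 228 228 228 228 228 225 224 221 222 223 225 222 207 222 215 212 214 212 210 219 226 226 230]
54 [ 34  30  31  31  29  32  32  32  31  33  32  32  26  47 144 217 225 223 223 223 226 228 230 229 229 227 225 222 222 224 223 223 224 222 207 204 206 206 204 202 202 220 230 231]
57 [ 32  28  24  31  33  42  32  32  36  25  35  37  24  30 108 201 198 193 194 193 194 195 195 197 196 198 191 180 177 181 181 181 186 198 197 196 197 196 196 197 196 199 200 202]
60 [ 35  32  43  35  34  30  46  36  28  39  35  29  20  66 185 221 223 224 222 221 221 223 224 224 225 224 225 224 221 221 225 226 226 225 226 226 226 225 225 224 223 223 224 226]
```

Pointer is centred at column 295.7 and the fin at 294.4, about 0.7 mm apart. I'll hold briefly to confirm it is steady.

>>> arm_command:
  deltas:
    - {"hand": 0, "tx": 0, "ty": 0, "tz": 0, "wx": 0, "wy": 0, "wz": 0}
    - {"hand": 0, "tx": 0, "ty": 0, "tz": 0, "wx": 0, "wy": 0, "wz": 0}
    - {"hand": 0, "tx": 0, "ty": 0, "tz": 0, "wx": 0, "wy": 0, "wz": 0}
    - {"hand": 0, "tx": 0, "ty": 0, "tz": 0, "wx": 0, "wy": 0, "wz": 0}
    - {"hand": 0, "tx": 0, "ty": 0, "tz": 0, "wx": 0, "wy": 0, "wz": 0}
    - {"hand": 0, "tx": 0, "ty": 0, "tz": 0, "wx": 0, "wy": 0, "wz": 0}
  squeeze: 70

```text
clock: 22.68
eef_pos: [592.5, 91.1, 87.0]
tcp_rot: [3.135, -0.001, 1.422]
contact_force: [9.7, -1.7, -0.8]
opening: 0.126
grasp_force: 69.1
```

```bash
python3 -c "
from rig import r
print(r.sign_off())"
```

```text
the job is handed in; nothing more can be done
None
```

Job handed in at about 23 s: both loose boxes are set lengthwise on the slab with thin gaps, and the gate is held gripped with its pointer about 0.7 mm to the gate side of the index fin's centre line, within the fin's 3 mm thickness.

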